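# Clip the probe holder to the brush stand

### The job

Clip the probe holder's snap hook onto the steel eye at the foot of the brush stand: let the eye's upright bar press the sprung gate in until the gate snaps shut behind it. Then, still holding it, draw the holder gently back so that the shut gate pulls against the bar for a moment to prove that it has caught, and let go with the holder lying flat on the desk, still clipped. Be gentle with the eye throughout, as its acrylic stand is brittle, and leave the clipper, palette and pot where they are.

Things in the scene. Friction and masses are not known exactly. Their poses are not given: they have to be found in the camera images.
- holder_center (a point): Probe holder, loose, 0.1 to 0.22 kg, flat on the desk: a black plastic block 22 (x) x 40 (y) x 36 (z) mm, gripped from above across its 40 mm width; flat steel snap hook in front (+x), steel probe handle, 10 mm thick, sticking out 83 mm behind. The point is the block's centre, 18 mm above its underside; x runs forward along the hook, z up. Block: x -12 to 10 mm.
- holder: Same holder, origin on its underside below the block's centre, same axes; mm. Hook z 0 to 7: two 6 wide arms at y = 17 and -17 run forward to a nose on the +y arm (y 8 to 20, 5 thick) and a round 5 thick gate behind the nose, hinged at y = -17, free end at y = 14. Gate's middle at x = 46 + e, nose x 49 + e to 54 + e; e, how far the arms are set out, is 0 to 8, stiff, not measured.
- gate (a joint): Angle of the sprung gate, rad: 0 shut against the nose, up to 1.2 pressed inward (to the block), 2 to 6 N at the bar; springs back alone. The way in lies between hinge and nose. The bar should meet the gate 3 mm to +y of the holder's middle line, within 2.5 mm. The gate shuts behind the bar when its axis is 30 mm past the gate's middle; pressed to 15.5 mm before the block's centre does for any e; at 13 it strikes the block.
- eye (a point): Rigid steel eye on the brush stand: an upright round bar 6 mm thick from the desk to 52 mm, where an arm runs back level into the stand, closing the loop. The point is on the bar's axis 15 mm above the desk; x points level from the bar along the arm to the stand, z up. The hook comes from the free side, moving along +x. Drawn back, bar and shut gate meet hard, at 40.5 to 48.5 mm before the block's centre.
- stand: Brush stand of clear acrylic, screwed down; origin at the bar's foot, same axes as the eye. Foot block, 65 mm high, x 70 to 145, y -25 to 65 mm; round tiers with brushes above it, 72 mm across, at (108, 30), up to 260 mm high. It cracks if holder or robot presses on it or its eye with over 15 N; a pull test of 4 to 10 N for half a second is right.
- clipper: Blue plastic clipper, loose, lying on the desk, about 155 x 56 x 14 mm; to be left alone.
- palette: Ceramic wet palette with a clip-on lid, 154 x 203 x 30 mm; origin under its centre; to be left alone.
- pot: Paint pot, 42 mm across, 55 mm high; origin under its centre; to be left alone.
There are look-alikes about, which are no part of the job. What is shaped like the holder but blue or purple is not meant.

How it is judged:
By the outcome, as a careful person would: the job done as asked, in the order asked, and still so for the second after the job is handed in, with the robot touching nothing.
It also fails if it takes over 54 s, if anything falls off the work surface, if the arm or the gripper's body presses on something with over 40 N, if the wrist force passes 120 N, or if a joint passes its speed limit or range.

### The arm

A 6-joint arm with a two-finger parallel gripper is mounted at the origin on the work surface. World frame = base frame: x ahead of the robot, y to its left, z up, the work surface at z = 0. Lengths are in m, angles in rad, forces in N, time in s.
With the tool pointing down it reaches from about 0.35 to 0.975 m from the base axis. Payload 4.9 kg.
Tool frame: the origin (TCP) lies at the very end of the fingers, on their centre line; the grasp point (between the pads) lies manip.grip_point_offset behind it (manip.grip_point_offset is the distance from the TCP to the grasp point, in m); z points along the fingers, y is the line along which they close (so a half turn about z gives the same grasp; the last joint's range is limited). The gripper opens to 85 mm and grips with 20 to 120 N. Pads are 22 mm wide; open, the fingers measure 114 mm over their backs; the gripper's body (76 mm by 85 mm) begins 54 mm behind the grasp point. The pads swing forward as they close: fully open they stand 13 mm farther back than shut.
Start: joints at [1.127, 0.053, 1.613, -0, 1.476, -0.119], TCP at [0.199, 0.592, 0.231] pointing down, gripper open.
Joint ranges: [-3.01, 3.01], [-1.01, 2.22], [0.06, 2.58], [-1.02, 4.17], [0.09, 2.62], [-3.14, 3.14]. Speed limits (rad/s): [2.57, 2.57, 3.14, 3.14, 3.14, 3.14].

### API

Orientations are given as a unit quaternion [w, x, y, z].
In Python, from plant import manip gives the robot as it stands.
- The arm moves only by the shell command python3 -m crank 'ROWS' [OPENING]. ROWS is JSON, a list of rows, each an object of numbers: "x", "y", "z": the shift along the tool's x, y, z in cm; "turn": the turn about the tool's z in rad. In form: [{"x": .., "y": .., "z": .., "turn": ..}, ...]. A call has 1 to 5 rows; each row shifts and turns the commanded pose from where the row before left it, along the tool's axes as they then stand; what a row does not reach is not made up. A row lasts 1/10 s, in which the tool goes at most 50 mm and 8.59 degrees, less where a joint would pass 70% of its speed; a pose out of reach is approached as far as the arm can. A call with a gripper value outside its range is refused whole. OPENING is the opening in per cent of the stroke, from 0 (shut) to 100 (fully open), set as the call begins (- or left out, the last holds). The fingers move at their own pace and stop on an object; the grip force is fixed at half the most. Time passes only in rows, so rows that do not move let the fingers close. It gives the time, the measured TCP pose, the force, the opening and the grip force at its end, in the units of the state.
- manip.state(): the state, without advancing time (a new reading comes with each control period).
- manip.grab_frame(name): name is "scene" or "top"; returns (picture, depth): 480x640x3 uint8, red, green, blue; 480x640 float32, m along the optical axis (not along the pixel's ray), 0 where there is no reading.
- manip.camera_model(name): a dict with "mtx" (3x3 intrinsics, pixels), "k1" (the pictures are not rectified: a ray, as slopes to the right and down, at radius r is drawn at 1 + k1 r^2 times it, then the intrinsics apply), "world_to_cam" (4x4, takes a point from world to camera coordinates). Camera axes: x right, y down, z forward; pixel columns grow to the right and rows downward; lengths in m; the calibration is good to about 2 mm. A picture is of the moment at which its call begins. camera_model takes no time and is no camera call.
- manip.job_done(): hands the job in; it is judged then, once.
The state is a dict: "time": time; "joint_pos": joint angles; "joint_vel": joint speeds; "joint_efforts": joint torques, N m; "tool_pos": TCP position; "tool_rot": TCP orientation; "contact_force": force on the tool from outside, world axes, zero at the start; "ft_torque": the same for the moment, N m; "gripper_width": opening from 0.0 (shut) to 1.0 (fully open); "grasp_force": force on a finger pad.
Only numpy, scipy, OpenCV 4.12 (cv2) and the standard library are available. Lean on these libraries where they do the work, as an engineer would, in place of code of your own. Each camera call takes 0.05 s, during which the arm holds its last target. There are 200 camera calls.

## Working session

There is one attempt and no reset: what is moved stays moved. The work goes in short steps, Python scripts to look and compute and a shell command to move; the robot and the scene stay as the last step left them, time stands still between calls to the robot, and variables do not carry over. Pictures are saved under pics/ and viewed, at most 10 in all, crops included, and the job is handed in when it is done.

```bash
mkdir -p pics; ls; cat > h.py <<'E'
import numpy as np, cv2
from plant import manip
def grab(n,f):
    p,d=manip.grab_frame(n); cv2.imwrite('pics/'+f+'.png',p[:,:,::-1]); np.save('pics/'+f+'.npy',d); return p,d
def ray(n,u,v):
    c=manip.camera_model(n);K=np.array(c['mtx']);k=c['k1'];W=np.array(c['world_to_cam'])
    s=cv2.undistortPoints(np.array([[[u,v]]],float),K,np.array([k,0,0,0,0],float))[0,0]
    R=W[:3,:3];t=W[:3,3]; return -R.T@t, R.T@np.array([s[0],s[1],1.])
def onz(n,u,v,z):
    o,d=ray(n,u,v); return o+d*(z-o[2])/d[2]
def dep(n,u,v,D):
    o,d=ray(n,u,v); return o+d*D[int(v),int(u)]
def proj(n,P):
    c=manip.camera_model(n);W=np.array(c['world_to_cam']);q=W[:3,:3]@np.array(P)+W[:3,3]
    s=q[:2]/q[2]; s=s*(1+c['k1']*(s@s)); K=np.array(c['mtx']); return (K@np.array([s[0],s[1],1]))[:2]
E
python3 - <<'E'
from h import *
for n in('scene','top'):
    c=manip.camera_model(n);print(n,c['mtx'],c['k1'],ray(n,320,240)); grab(n,n+'0')
s=manip.state();print(s,manip.grip_point_offset)
E
```

```text
pics
scene [[521.7096693    0.         330.21962229]
 [  0.         521.7096693  230.87652463]
 [  0.           0.           1.        ]] 0.018059342586739413 (array([1.49846658, 0.39483683, 0.81452252]), array([-0.71020637, -0.34296511, -0.61536279]))
top [[450.70569422   0.         315.92091851]
 [  0.         450.70569422 239.51159733]
 [  0.           0.           1.        ]] -0.06683795900611443 (array([ 0.48694969, -0.00632181,  1.15931225]), array([ 0.08138903, -0.0128283 , -0.99664153]))
{'time': 0.1, 'joint_pos': array([ 1.12701674e+00,  5.32813514e-02,  1.61415083e+00,  4.16225890e-05,
        1.47600298e+00, -1.19012992e-01]), 'joint_vel': array([ 0.00105979, -0.00028859, -0.00221536,  0.00014302, -0.00067806,
       -0.00018127]), 'joint_efforts': array([ 2.47258968e-04, -3.94899273e+01, -3.71363997e+01, -7.02999660e-05,
        3.84012747e-03,  2.59977605e-05]), 'tool_pos': array([0.19918373, 0.59181993, 0.23019534]), 'tool_rot': array([-2.75731392e-04,  1.61672504e-01,  9.86844037e-01, -8.79268426e-04]), 'contact_force': array([ 0.02280427,  0.43643117, -0.69171036]), 'ft_torque': array([-0.01610253, -0.00208673,  0.02822682]), 'grasp_force': 0.0, 'gripper_width': 1.0025498442194385} 0.0187
```

View pics/top0.png

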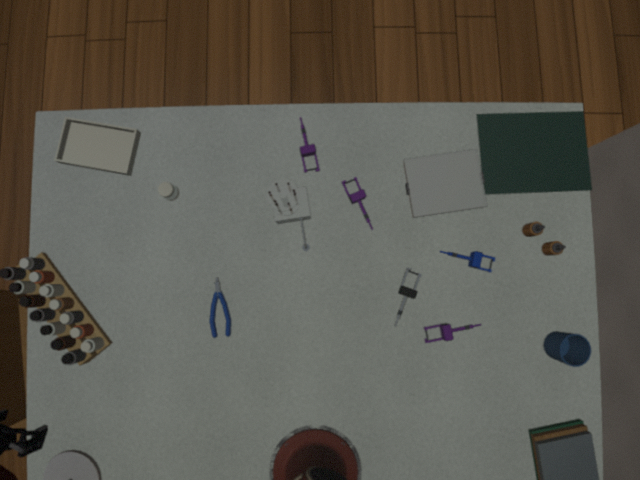

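View pics/scene0.png

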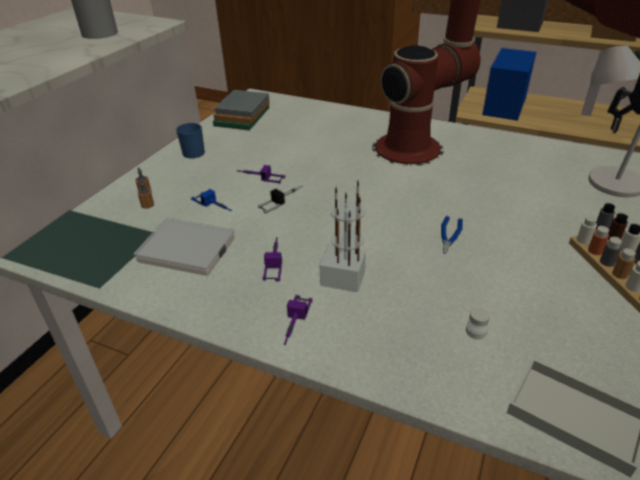

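The top view shows the following. Black holder block at (408,291), the only black one. Look-alikes are purple at (308,152), (354,190) and (440,333), and blue at (481,261). Stand at (292,203) with its eye arm running down to about (306,247). Clipper (219,310), pot (168,190), palette (445,183). I choose the black one and check it in a crop.

```bash
python3 - <<'E'
from h import *
a=cv2.imread('pics/top0.png')
A=cv2.resize(a[255:335,375:455],(400,400),interpolation=cv2.INTER_CUBIC)
B=cv2.resize(a[180:260,265:345],(400,400),interpolation=cv2.INTER_CUBIC)
cv2.imwrite('pics/crop0.png',np.clip(np.hstack([A,B])*1.5,0,255).astype(np.uint8))
D=np.load('pics/top0.npy')
g=a.max(2); m=np.zeros_like(g); m[265:330,390:425]=(g[265:330,390:425]<50)
n,l,s,c=cv2.connectedComponentsWithStats(m); print(s[1:],c[1:])
print(D[225:252,300:312:1].round(3)[::2])
for u,v in[(408,291),(306,247),(304,220)]: print(onz('top',u,v,.036),dep('top',u,v,D))
E
```

```text
[[399 286  18  12 129]
 [399 312   2   2   4]] [[407.37209302 291.6744186 ]
 [399.5        312.5       ]]
[[1.165 1.111 1.11  1.168 1.162 1.165 1.165 1.165 1.168 1.168 1.165 1.164]
 [1.166 1.108 1.11  1.165 1.164 1.167 1.17  1.166 1.164 1.165 1.161 1.16 ]
 [1.166 1.111 1.108 1.11  1.163 1.166 1.165 1.164 1.168 1.166 1.167 1.166]
 [1.164 1.168 1.107 1.107 1.164 1.166 1.165 1.165 1.164 1.163 1.167 1.164]
 [1.167 1.163 1.106 1.11  1.166 1.165 1.165 1.162 1.166 1.163 1.165 1.168]
 [1.162 1.161 1.109 1.108 1.111 1.165 1.165 1.162 1.166 1.164 1.164 1.166]
 [1.161 1.163 1.163 1.113 1.108 1.166 1.162 1.161 1.163 1.168 1.169 1.162]
 [1.16  1.162 1.164 1.11  1.106 1.163 1.166 1.165 1.164 1.161 1.163 1.161]
 [1.162 1.163 1.158 1.109 1.108 1.107 1.163 1.163 1.164 1.163 1.163 1.163]
 [1.166 1.165 1.162 1.11  1.104 1.104 1.162 1.157 1.161 1.161 1.162 1.166]
 [1.166 1.159 1.157 1.162 1.111 1.112 1.162 1.159 1.157 1.157 1.161 1.157]
 [1.167 1.159 1.16  1.158 1.131 1.12  1.142 1.159 1.16  1.16  1.162 1.165]
 [1.161 1.159 1.163 1.159 1.158 1.156 1.159 1.16  1.163 1.16  1.163 1.16 ]
 [1.162 1.16  1.161 1.156 1.162 1.161 1.159 1.162 1.159 1.163 1.155 1.164]]
[ 0.44761305 -0.23738663  0.036     ] [ 0.44761732 -0.23736154  0.03612196]
[0.5617502  0.01449913 0.036     ] [0.56287282 0.01481162 0.01914102]
[0.62974144 0.01845689 0.036     ] [0.63421364 0.01923295 0.00081815]
```

View pics/crop0.png

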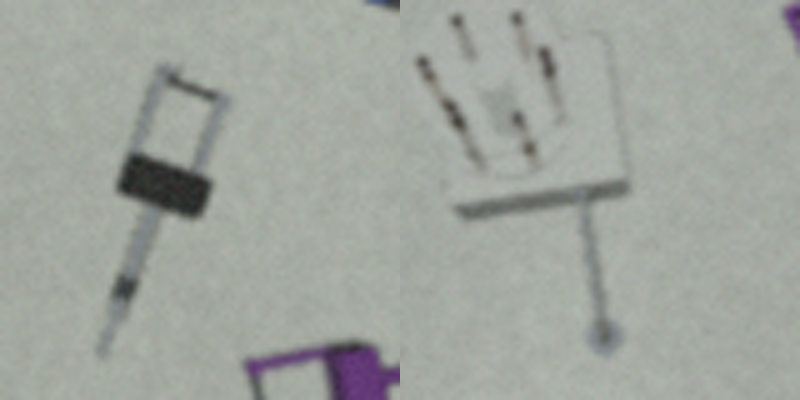

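The crop confirms black block at (408,291) with the hook pointing up-image (world +x) and the nose on the left arm. The eye bar is at about (305.5,247). Next I measure both.

```bash
cat > m.py <<'E'
from h import *
def block(a):
    g=a.max(2); m=np.zeros(g.shape,np.uint8); m[265:310,390:430]=(g[265:310,390:430]<60)
    m=cv2.morphologyEx(m,cv2.MORPH_OPEN,np.ones((4,4)))
    c=max(cv2.findContours(m,0,2)[0],key=cv2.contourArea)
    return cv2.minAreaRect(c)
E
python3 - <<'E'
from m import *
a=cv2.imread('pics/top0.png');D=np.load('pics/top0.npy')
r=block(a);print(r)
bx=np.array([onz('top',*p,.036)[:2] for p in cv2.boxPoints(r)]);print(bx,bx.mean(0),np.linalg.norm(np.diff(bx,axis=0),axis=1))
# hook arms/ handle : steel pixels heading check using handle tip (crop 102,350) & gate mid (crop 192,86)
f=onz('top',375+195/5,255+86/5,.004);b=onz('top',375+102/5,255+350/5,.018)
print('gate',f,'tip',b,'head',np.arctan2(*(f-b)[[1,0]]))
w=(D[222:250,296:312]<1.125)&(D[222:250,296:312]>1.09)
vs,us=np.nonzero(w);P=np.array([onz('top',u+296,v+222,.052) for u,v in zip(us,vs)])
Z=np.array([dep('top',u+296,v+222,D)[2] for u,v in zip(us,vs)]);print('z',np.median(Z))
o=P[:,:2].mean(0);vx,vy,x0,y0=cv2.fitLine(P[:,:2].astype(np.float32),2,0,.001,.001).ravel()
print('arm',o,np.arctan2(vy,vx),P[:,0].min(),P[:,0].max())
xm=P[:,0].min(); print('end',xm,y0+vy/vx*(xm-x0))
print('foot disc', onz('top',306,247,0),onz('top',306,247,.052))
g=a.max(2).astype(int);print(g[240:254,298:314])
E
```

```text
((408.4000549316406, 292.8000183105469), (17.076297760009766, 8.221921920776367), 18.43494987487793)
[[ 0.44065416 -0.21466269]
 [ 0.45983122 -0.22174313]
 [ 0.44561372 -0.26188588]
 [ 0.42644999 -0.25475041]] [ 0.44313727 -0.23826053] [0.02044241 0.04258612 0.02044905]
gate [ 0.49419146 -0.26099544  0.004     ] tip [ 0.36251039 -0.20666728  0.018     ] head -0.39129860474337064
z 0.05502433034263654
arm [0.5925011  0.02155713] 0.1396966 0.5607273339369546 0.6228969763651252
end 0.5607273339369546 0.017089341233063274
foot disc [0.56414741 0.0151664  0.        ] [0.56068477 0.01420257 0.052     ]
[[117 116 117 118 113 106  93  92 104 114 117 117 114 114 115 116]
 [116 120 122 116 115 104  94  92 106 115 115 116 115 115 115 118]
 [119 118 122 118 115 109  95  92 106 115 114 115 116 119 116 117]
 [115 116 120 119 115 107  92  87  97 111 113 114 120 118 118 117]
 [116 117 115 118 112 100  85  78  86  98 105 115 118 118 119 117]
 [116 117 117 117 107  97  82  76  77  89  99 106 115 118 116 116]
 [114 115 117 111 104  96  84  75  72  86  93 103 111 117 116 113]
 [114 117 115 112 103  95  86  71  69  83  93 100 111 114 112 113]
 [113 115 117 114 104  95  89  76  78  89  94 102 112 114 114 113]
 [116 117 119 118 112 102  94  91  91  94 101 110 118 117 115 112]
 [116 117 115 118 115 110 100  97  97 101 111 115 118 118 117 114]
 [116 119 117 119 118 118 114 109 104 111 113 119 118 117 115 114]
 [118 118 118 116 116 115 116 115 114 116 116 115 118 115 116 117]
 [120 118 115 112 114 115 117 113 116 119 117 119 115 115 115 117]]
```

```bash
cat >> h.py <<'E'
from scipy.spatial.transform import Rotation as Rot
def togo(x,y,z,head):
    "displacement in tool axes (cm) from the measured pose and turn (rad); head = holder +x heading, tool x = -holder x"
    s=manip.state();q=s['tool_rot'];R=Rot.from_quat(q[[1,2,3,0]]).as_matrix()
    d=(R.T@(np.array([x,y,z])-s['tool_pos']))*100
    h=np.arctan2(-R[1,0],-R[0,0]); print('tool',d.round(2),'turn',round(-(head-h),3),'head',round(h,3),'pos',s['tool_pos'].round(4),'t',s['time'],'F',s['contact_force'].round(1))
E
python3 - <<'E'
from m import *
D=np.load('pics/top0.npy')
P=np.array([dep('top',u,v,D) for v in range(275,310) for u in range(393,425)])
Q=P[(P[:,2]>.026)&(P[:,2]<.046)];print(len(Q))
r=cv2.minAreaRect((Q[:,:2]*1000).astype(np.float32));print(r,Q.mean(0))
H=P[(P[:,2]>.001)&(P[:,2]<.02)]
togo(.42,.35,.23,-.325); togo(.45,-.24,.23,-.325)
E
```

```text
148
((444.8459167480469, -238.67332458496094), (41.477256774902344, 22.055126190185547), 67.77517700195312) [ 0.44507985 -0.23748694  0.03578603]
tool [-28.64 -15.87   0.04] turn 0.0 head -0.325 pos [0.1992 0.5918 0.2302] t 0.1 F [ 0.   0.4 -0.7]
tool [-50.31 -70.83   0.14] turn 0.0 head -0.325 pos [0.1992 0.5918 0.2302] t 0.1 F [ 0.   0.4 -0.7]
```

```bash
python3 -m crank '[{"x":-3.5,"y":-2},{"x":-4.2,"y":-2.3},{"x":-4.2,"y":-2.3},{"x":-4.2,"y":-2.3},{"x":-4.2,"y":-2.3}]' 70
python3 -m crank '[{"x":-4.2,"y":-2.3},{"x":-4,"y":-2.5},{"x":-2.5,"y":-4},{"x":-1.7,"y":-4.3},{"x":-1.7,"y":-4.3}]' >/dev/null
python3 -m crank '[{"x":-1.7,"y":-4.3},{"x":-1.7,"y":-4.3},{"x":-1.7,"y":-4.3},{"x":-1.7,"y":-4.3},{"x":-1.7,"y":-4.3}]' >/dev/null
python3 -m crank '[{"x":-1.7,"y":-4.3},{"x":-1.7,"y":-4.3},{"x":-1.7,"y":-4.3},{"x":-1.2,"y":-3,"turn":0.06},{}]'
python3 -c "
from h import *
togo(.445,-.238,.1,-.385)"
```

```text
tool [-49.78 -70.78  13.14] turn 0.06 head -0.325 pos [0.1992 0.5918 0.2302] t 0.1 F [ 0.   0.4 -0.7]schema error: expected keys x, y, z, turn
schema error: expected keys x, y, z, turn
schema error: expected keys x, y, z, turn
schema error: expected keys x, y, z, turn
```

```bash
python3 -m crank '[{"x":-3.5,"y":-2,"z":0,"turn":0},{"x":-4.2,"y":-2.3,"z":0,"turn":0},{"x":-4.2,"y":-2.3,"z":0,"turn":0},{"x":-4.2,"y":-2.3,"z":0,"turn":0},{"x":-4.2,"y":-2.3,"z":0,"turn":0}]' 70
python3 -m crank '[{"x":-4.2,"y":-2.3,"z":0,"turn":0},{"x":-4,"y":-2.5,"z":0,"turn":0},{"x":-2.5,"y":-4,"z":0,"turn":0},{"x":-1.7,"y":-4.3,"z":0,"turn":0},{"x":-1.7,"y":-4.3,"z":0,"turn":0}]' >/dev/null
python3 -m crank '[{"x":-1.7,"y":-4.3,"z":0,"turn":0},{"x":-1.7,"y":-4.3,"z":0,"turn":0},{"x":-1.7,"y":-4.3,"z":0,"turn":0},{"x":-1.7,"y":-4.3,"z":0,"turn":0},{"x":-1.7,"y":-4.3,"z":0,"turn":0}]' >/dev/null
python3 -m crank '[{"x":-1.7,"y":-4.3,"z":0,"turn":0},{"x":-1.7,"y":-4.3,"z":0,"turn":0},{"x":-1.7,"y":-4.3,"z":0,"turn":0},{"x":-1.2,"y":-3,"z":0,"turn":0.06},{"x":0,"y":0,"z":0,"turn":0}]'
python3 -c "
from h import *
togo(.445,-.238,.1,-.385)"
```

```text
time: 0.6
tool_pos: [0.3568, 0.4197, 0.2308]
tool_rot: [-0.0, 0.161, 0.987, -0.0]
contact_force: [0.5, 0.5, 0.4]
gripper_width: 0.704
grasp_force: 0.0
time: 2.1
tool_pos: [0.4545, -0.1933, 0.2307]
tool_rot: [-0.001, 0.194, 0.981, -0.0]
contact_force: [0.4, 0.3, -0.3]
gripper_width: 0.698
grasp_force: 0.0
tool [-0.83 -4.48 13.07] turn -0.005 head -0.39 pos [ 0.4545 -0.1933  0.2307] t 2.1 F [ 0.4  0.3 -0.3]
```

```bash
python3 -m crank '[{"x":-0.8,"y":-4.5,"z":0,"turn":0},{"x":0,"y":0,"z":4,"turn":0},{"x":0,"y":0,"z":4.5,"turn":0},{"x":0,"y":0,"z":4.5,"turn":0},{"x":0,"y":0,"z":0,"turn":0}]' 
python3 -c "
from h import *
togo(.445,-.238,.006,-.385); grab('scene','s1')"
```

```text
time: 2.6
tool_pos: [0.4409, -0.2307, 0.0938]
tool_rot: [-0.007, 0.191, 0.982, 0.003]
contact_force: [-1.0, -0.5, -0.1]
gripper_width: 0.703
grasp_force: 0.0
tool [-0.78 -0.56  8.77] turn 0.001 head -0.384 pos [ 0.4409 -0.2307  0.0938] t 2.6 F [-1.  -0.5 -0.1]
```

View pics/s1.png

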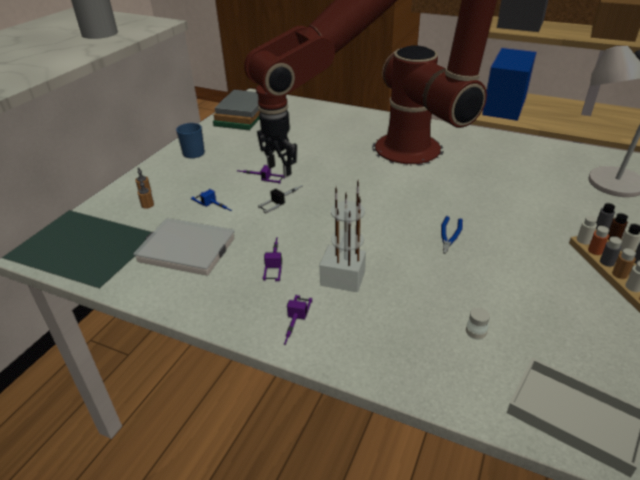

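The gripper hangs over the black holder (278,197), open across its width, and nothing is disturbed. Next I correct and go down.

```bash
python3 -m crank '[{"x":-0.3,"y":-0.2,"z":2,"turn":0},{"x":0,"y":0,"z":2,"turn":0},{"x":0,"y":0,"z":0,"turn":0},{"x":0,"y":0,"z":0,"turn":0},{"x":0,"y":0,"z":0,"turn":0}]' 
python3 -c "
from h import *
togo(.445,-.238,.006,-.385); print(manip.state()['joint_pos'])"
```

```text
time: 3.15
tool_pos: [0.4492, -0.2387, 0.064]
tool_rot: [0.002, 0.191, 0.982, -0.001]
contact_force: [-0.4, 0.9, -0.3]
gripper_width: 0.7
grasp_force: 0.0
tool [ 0.44 -0.08  5.8 ] turn 0.001 head -0.384 pos [ 0.4492 -0.2387  0.064 ] t 3.15 F [-0.4  0.9 -0.3]
[-6.34908717e-01 -6.05657187e-02  2.02081185e+00  2.24190434e-05
  1.17717185e+00 -1.82130614e+00]
```

```bash
python3 -m crank '[{"x":0.4,"y":-0.1,"z":2,"turn":0},{"x":0,"y":0,"z":2,"turn":0},{"x":0,"y":0,"z":1.8,"turn":0},{"x":0,"y":0,"z":0,"turn":0},{"x":0,"y":0,"z":0,"turn":0}]' 
python3 -m crank '[{"x":0,"y":0,"z":0,"turn":0},{"x":0,"y":0,"z":0,"turn":0},{"x":0,"y":0,"z":0,"turn":0},{"x":0,"y":0,"z":0,"turn":0},{"x":0,"y":0,"z":0,"turn":0}]' 25
python3 -m crank '[{"x":0,"y":0,"z":0,"turn":0},{"x":0,"y":0,"z":0,"turn":0},{"x":0,"y":0,"z":0,"turn":0}]'
python3 -c "
from h import *
togo(.445,-.238,.006,-.385); print(manip.state())"
```

```text
time: 3.65
tool_pos: [0.4443, -0.2378, 0.0046]
tool_rot: [0.001, 0.191, 0.982, -0.0]
contact_force: [-0.6, -0.4, 0.3]
gripper_width: 0.704
grasp_force: 0.0
time: 4.15
tool_pos: [0.4451, -0.2385, 0.0055]
tool_rot: [0.002, 0.191, 0.982, -0.001]
contact_force: [-1.3, -0.1, 6.6]
gripper_width: 0.458
grasp_force: 61.4
time: 4.45
tool_pos: [0.445, -0.2384, 0.0054]
tool_rot: [0.002, 0.191, 0.982, -0.001]
contact_force: [-0.9, -0.3, 6.9]
gripper_width: 0.456
grasp_force: 61.4
tool [ 0.02  0.04 -0.06] turn 0.0 head -0.385 pos [ 0.445  -0.2384  0.0054] t 4.45 F [-0.9 -0.3  6.9]
{'time': 4.45, 'joint_pos': array([-6.39298989e-01,  2.65033981e-02,  2.05027018e+00, -1.53710954e-04,
        1.06119814e+00, -1.82531008e+00]), 'joint_vel': array([ 0.00058465,  0.00130256, -0.00081768, -0.00021028, -0.00011934,
        0.00019359]), 'joint_efforts': array([ 1.57174068e-01, -2.81543130e+01, -2.73408723e+01,  8.61297478e-02,
       -1.90398940e-01,  3.10493153e-03]), 'tool_pos': array([ 0.44503131, -0.23844796,  0.00544753]), 'tool_rot': array([ 1.60363383e-03,  1.91170916e-01,  9.81555092e-01, -8.43005943e-04]), 'contact_force': array([-0.94716739, -0.2790974 ,  6.92263964]), 'ft_torque': array([0.00228338, 0.14475305, 0.03526914]), 'grasp_force': 61.39403700828552, 'gripper_width': 0.45574078599530143}
```

```bash
python3 -m crank '[{"x":0,"y":0,"z":-1,"turn":0},{"x":0,"y":0,"z":-2,"turn":0},{"x":0,"y":0,"z":0,"turn":-0.13},{"x":0,"y":0,"z":0,"turn":-0.13},{"x":0,"y":0,"z":0,"turn":-0.13}]' 
python3 -m crank '[{"x":0,"y":0,"z":0,"turn":-0.13},{"x":0,"y":0,"z":0,"turn":0},{"x":0,"y":0,"z":0,"turn":0}]'
python3 -c "
from h import *
togo(.4763,.001,.03,.14); print(manip.state()['joint_pos'])"
```

```text
time: 4.95
tool_pos: [0.4433, -0.237, 0.0336]
tool_rot: [-0.0, -0.005, 1.0, 0.0]
contact_force: [-0.2, -0.2, -2.4]
gripper_width: 0.464
grasp_force: 60.6
time: 5.25
tool_pos: [0.4433, -0.2371, 0.0334]
tool_rot: [-0.0, -0.066, 0.998, 0.0]
contact_force: [-0.1, 0.2, -1.6]
gripper_width: 0.46
grasp_force: 60.6
tool [-6.41 23.17  0.34] turn -0.007 head 0.133 pos [ 0.4433 -0.2371  0.0334] t 5.25 F [-0.1  0.2 -1.6]
[-6.39251186e-01 -2.39558756e-02  2.04468398e+00  2.02680826e-05
  1.12121792e+00 -2.34258285e+00]
```

```bash
python3 -m crank '[{"x":-0.5,"y":2,"z":0,"turn":-0.007},{"x":-1,"y":3.8,"z":0,"turn":0},{"x":-1.2,"y":4.2,"z":0,"turn":0},{"x":-1.2,"y":4.2,"z":0,"turn":0},{"x":-1.2,"y":4,"z":0,"turn":0}]' 
python3 -m crank '[{"x":-0.8,"y":3,"z":0,"turn":0},{"x":-0.5,"y":2,"z":0,"turn":0},{"x":0,"y":0,"z":0,"turn":0},{"x":0,"y":0,"z":0,"turn":0},{"x":0,"y":0,"z":0,"turn":0}]'
python3 - <<'E'
from h import *
togo(.4763,.001,.03,.14)
a,D=grab('top','top1')
B=cv2.resize(a[205:305,260:360,::-1],(600,600),interpolation=cv2.INTER_CUBIC)
cv2.imwrite('pics/crop1.png',np.clip(B*1.6,0,255).astype(np.uint8))
E
```

```text
time: 5.75
tool_pos: [0.4683, -0.0482, 0.0335]
tool_rot: [0.0, -0.07, 0.998, 0.0]
contact_force: [0.5, 0.2, -2.4]
gripper_width: 0.454
grasp_force: 60.9
time: 6.25
tool_pos: [0.4741, 0.0007, 0.0333]
tool_rot: [-0.0, -0.07, 0.998, -0.0]
contact_force: [0.6, -0.5, -1.6]
gripper_width: 0.458
grasp_force: 61.0
tool [-0.22  0.    0.33] turn 0.001 head 0.141 pos [0.4741 0.0007 0.0333] t 6.25 F [ 0.6 -0.5 -1.6]
```

View pics/crop1.png

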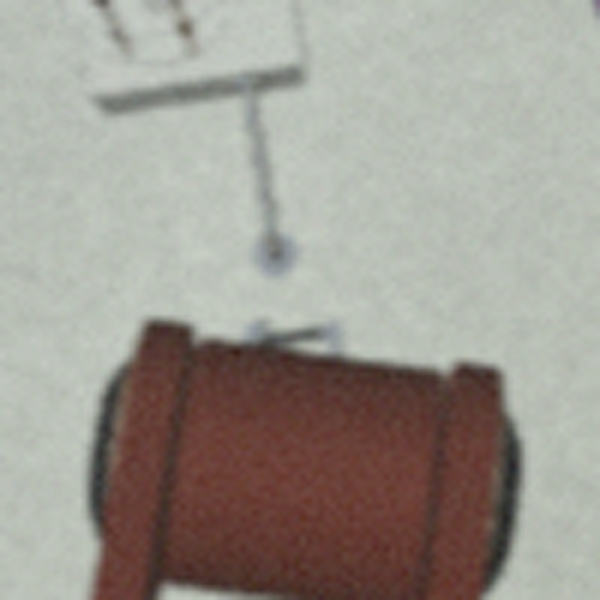

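The crop shows the hook's nose at about (303,260), hinge end (316,261), gate between them, and the bar at (305.6,247.3). Measure in the tool frame.

```bash
python3 - <<'E'
from h import *
a=cv2.imread('pics/top1.png');g=a.max(2).astype(int)
print(g[256:264,298:322]); 
h=.14;hx=np.array([np.cos(h),np.sin(h)]);hy=np.array([-hx[1],hx[0]])
t=manip.state()['tool_pos'][:2]
def rel(n,u,v,z): p=onz('top',u,v,z);d=p[:2]-t;print(n,p.round(4),'x %.1f y %.1f'%(d@hx*1e3,d@hy*1e3))
z=.033
rel('nose outer L',260+250/6,205+330/6,z);rel('right outer',260+342/6,205+335/6,z)
rel('nose front L',260+262/6,205+320/6,z);rel('front R',260+335/6,205+323/6,z)
rel('gate mid',260+298/6,205+337/6,z)
# dark gate pixels
m=np.zeros(g.shape,np.uint8);m[255:264,304:315]=g[255:264,304:315]<75
print(m[255:264,304:315])
rel('bar foot',305.6-.4,247.2,0);rel('bar top',305.5,246.8,.055)
E
```

```text
[[124 126 124 125 123 125 124 124 123 123 121 121 122 121 122 122 126 125
  125 125 124 122 123 121]
 [125 124 126 125 122 122 121 125 126 123 123 127 123 120 119 120 120 121
  122 122 120 123 122 120]
 [123 123 121 120 111 104 106 116 125 125 125 125 123 120 118 118 115 110
  114 117 122 122 122 119]
 [123 123 118 107 103  94 100 112 116 117 117 114 108 100  96  96 100 101
  107 117 121 123 121 121]
 [121 121 113 106  96  89  82  84  88  86  81  74  69  64  66  79  90  98
  104 112 120 120 119 120]
 [101 105  99  91  83  73  59  56  60  61  61  68  74  75  81  86  96  98
  102 113 119 119 119 122]
 [ 63  65  60  54  58  49  44  48  58  66  79  95 106 110 113 114 110 100
  103 111 121 123 122 121]
 [ 42  38  44  47  46  40  42  43  49  54  59  70  81  92 100 107 102  96
   96 107 118 123 122 122]]
nose outer L [0.5296 0.0259 0.033 ] x 58.4 y 17.4
right outer [ 0.5268 -0.0124  0.033 ] x 50.4 y -20.2
nose front L [0.5337 0.0208 0.033 ] x 61.8 y 11.8
front R [ 0.5319 -0.0095  0.033 ] x 55.8 y -18.1
gate mid [0.5263 0.006  0.033 ] x 52.4 y -1.9
[[0 0 0 0 0 0 0 0 0 0 0]
 [0 0 0 0 0 0 0 0 0 0 0]
 [0 0 0 0 0 0 0 0 0 0 0]
 [0 0 0 0 0 0 0 0 0 0 0]
 [0 0 0 0 0 0 0 0 0 0 0]
 [0 0 0 0 0 1 1 1 1 0 0]
 [1 1 1 1 1 1 1 0 0 0 0]
 [1 1 1 1 0 0 0 0 0 0 0]
 [1 1 1 1 1 1 0 0 0 0 0]]
bar foot [0.5637 0.0172 0.    ] x 91.0 y 4.0
bar top [0.561  0.0154 0.055 ] x 88.1 y 2.5
```

```bash
python3 -m crank '[{"x":0,"y":0.15,"z":1,"turn":0},{"x":0,"y":0,"z":1.5,"turn":0},{"x":-1,"y":0,"z":0,"turn":0},{"x":-1.5,"y":0,"z":0,"turn":0},{"x":0,"y":0,"z":0,"turn":0}]' 
python3 -m crank '[{"x":0,"y":0,"z":0,"turn":0},{"x":0,"y":0,"z":0,"turn":0}]' 
python3 - <<'E'
from h import *
h=.14;hx=np.array([np.cos(h),np.sin(h)]);hy=np.array([-hx[1],hx[0]])
t=np.array([.4741,.0007])+hy*.0015
d=manip.state()['tool_pos'][:2]-t;print('advance %.1f lateral %.1f'%(d@hx*1e3,d@hy*1e3)); e=t+.0725*hx
togo(e[0],e[1],.008,.14)
a,D=grab('top','top2')
B=cv2.resize(a[225:275,280:340,::-1],(600,500),interpolation=cv2.INTER_CUBIC)
cv2.imwrite('pics/crop2.png',np.clip(B*1.6,0,255).astype(np.uint8))
E
```

```text
time: 6.8
tool_pos: [0.5001, 0.0059, 0.0083]
tool_rot: [0.0, -0.071, 0.998, -0.0]
contact_force: [-1.0, -0.3, -1.9]
gripper_width: 0.457
grasp_force: 61.0
time: 7.0
tool_pos: [0.4978, 0.0063, 0.0078]
tool_rot: [-0.001, -0.071, 0.997, 0.0]
contact_force: [0.5, -0.9, -1.4]
gripper_width: 0.458
grasp_force: 61.0
advance 24.3 lateral 0.7
tool [-4.82 -0.08 -0.03] turn 0.002 head 0.142 pos [0.4978 0.0063 0.0078] t 7.0 F [ 0.5 -0.9 -1.4]
```

View pics/crop2.png

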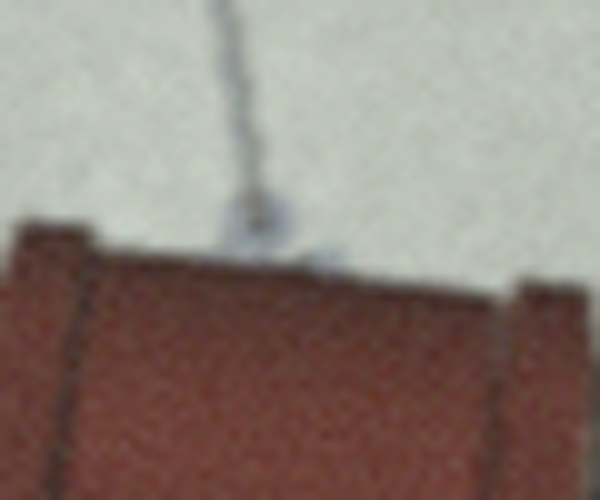

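The crop shows the bar at px (305.6,246.5), the hook's right outer corner at about (314.5,251) and the nose at about (302.5,249.5), beside the wrist edge. Check the lateral offset.

```bash
python3 - <<'E'
from h import *
g=cv2.imread('pics/top2.png').max(2).astype(int);print(g[243:254,298:320]); 
h=.14;hx=np.array([np.cos(h),np.sin(h)]);hy=np.array([-hx[1],hx[0]]);t=manip.state()['tool_pos'][:2]
def rel(n,f,u,v,z): p=onz('top',u,v,z);d=p[:2]-t;print(n,'x %.1f y %.1f'%(d@hx*1e3,d@hy*1e3))
rel('R',0,314.3,251,.011);rel('L',0,302.2,249.5,.011);rel('bar0',0,305.3,246.8,0);rel('bar0',0,305.5,246.6,.0);rel('bartop',0,305.5,246.3,.055)
for z in(0,.003,.055):
  for x in (0,.003): print(z,x,proj('top',[.5645+x,.0165,z]))
E
```

```text
[[122 123 124 127 125 114 100  92 105 117 120 121 125 126 125 125 124 123
  119 119 120 121]
 [123 123 124 124 122 106  90  81  89 104 113 120 124 128 127 122 123 121
  121 122 122 124]
 [122 122 123 121 113  98  86  78  83  96 104 114 123 122 124 125 121 122
  121 119 120 122]
 [122 124 122 119 111 100  91  79  79  89 101 110 117 120 122 121 120 121
  118 118 121 123]
 [122 123 123 119 108 101  89  71  73  89 100 108 118 120 122 120 121 124
  119 123 122 122]
 [123 123 124 117 103  99  94  85  85  93 100 111 119 122 121 120 122 121
  123 122 121 122]
 [118 118 117 109  99  98 101 100  95 100 106 116 118 118 114 114 115 122
  122 122 121 121]
 [ 79  82  84  86  87  91  99  93  94 100 109 105  94  95 104 102 111 119
  120 123 121 122]
 [ 48  56  52  56  55  62  63  66  62  67  68  66  65  80  89  95 102 113
  116 119 121 122]
 [ 50  47  45  47  45  44  45  47  49  45  45  44  45  51  61  61  67  76
   89  96  98 108]
 [ 50  52  52  50  50  47  49  50  50  49  47  46  44  44  48  47  47  50
   58  56  61  66]]
R x 52.7 y -20.0
L x 61.3 y 9.9
bar0 x 67.6 y 1.2
bar0 x 68.1 y 0.6
bartop x 65.0 y -0.1
0 0 [305.48053496 246.87244099]
0 0.003 [305.46234954 245.71141875]
0.003 0 [305.45634699 246.79495617]
0.003 0.003 [305.43812034 245.63095434]
0.055 0 [305.01633349 245.38536658]
0.055 0.003 [304.99736247 244.16717818]
```

```bash
cat > w.py <<'E'
from h import *
h=.14;hx=np.array([np.cos(h),np.sin(h)]);hy=np.array([-hx[1],hx[0]])
t=np.array([.4741,.0007])+hy*.0005+hx*.0733
def where():
    s=manip.state();d=(s['tool_pos'][:2]-t)*1e3;F=s['contact_force']
    print('t %.2f short %.1f lat %.1f z %.1f  Fx %.1f Fy %.1f Fz %.1f  w %.3f'%(s['time'],-d@hx,d@hy,s['tool_pos'][2]*1e3,F[:2]@hx,F[:2]@hy,F[2],s['gripper_width']))
where()
E
python3 -m crank '[{"x":-0.2,"y":-0.17,"z":0,"turn":0},{"x":-0.4,"y":0,"z":0,"turn":0},{"x":-0.2,"y":0,"z":0,"turn":0},{"x":0,"y":0,"z":0,"turn":0},{"x":0,"y":0,"z":0,"turn":0}]' >/dev/null; python3 w.py
python3 -m crank '[{"x":0,"y":0,"z":0,"turn":0},{"x":0,"y":0,"z":0,"turn":0}]' >/dev/null; python3 w.py
```

```text
t 7.55 short 40.3 lat -0.0 z 8.2  Fx -1.1 Fy -0.6 Fz -1.1  w 0.457
t 7.75 short 40.3 lat 0.0 z 8.2  Fx -1.3 Fy -1.6 Fz -1.4  w 0.456
```

```bash

python3 -m crank '[{"x":-0.2,"y":0,"z":0,"turn":0},{"x":-0.2,"y":0,"z":0,"turn":0},{"x":-0.2,"y":0,"z":0,"turn":0},{"x":0,"y":0,"z":0,"turn":0}]' >/dev/null; python3 w.py
python3 -m crank '[{"x":-0.2,"y":0,"z":0,"turn":0},{"x":-0.2,"y":0,"z":0,"turn":0},{"x":0,"y":0,"z":0,"turn":0}]' >/dev/null; python3 w.py
```

```text
t 8.15 short 34.2 lat 0.3 z 8.1  Fx -2.8 Fy 0.5 Fz -1.1  w 0.456
t 8.45 short 30.4 lat 0.1 z 7.9  Fx -3.0 Fy -0.4 Fz -3.3  w 0.457
```

```bash

python3 -m crank '[{"x":-0.25,"y":0,"z":0,"turn":0},{"x":-0.25,"y":0,"z":0,"turn":0},{"x":-0.25,"y":0,"z":0,"turn":0},{"x":-0.25,"y":0,"z":0,"turn":0},{"x":0,"y":0,"z":0,"turn":0}]' >/dev/null; python3 w.py
python3 -m crank '[{"x":-0.25,"y":0,"z":0,"turn":0},{"x":-0.25,"y":0,"z":0,"turn":0},{"x":-0.25,"y":0,"z":0,"turn":0},{"x":0,"y":0,"z":0,"turn":0}]' >/dev/null; python3 w.py
```

```text
t 8.95 short 19.0 lat -0.5 z 8.6  Fx -1.2 Fy -3.1 Fz -4.1  w 0.462
t 9.35 short 11.2 lat -0.4 z 8.8  Fx -0.5 Fy -3.9 Fz -4.3  w 0.459
```

```bash

python3 -m crank '[{"x":-0.2,"y":0,"z":0,"turn":0},{"x":-0.2,"y":0,"z":0,"turn":0},{"x":-0.2,"y":0,"z":0,"turn":0},{"x":0,"y":0,"z":0,"turn":0}]' >/dev/null; python3 w.py
python3 -m crank '[{"x":-0.2,"y":0,"z":0,"turn":0},{"x":-0.15,"y":0,"z":0,"turn":0},{"x":0,"y":0,"z":0,"turn":0}]' >/dev/null; python3 w.py
```

```text
t 9.75 short 5.8 lat 0.5 z 8.7  Fx -0.4 Fy -1.0 Fz -1.5  w 0.462
t 10.05 short 2.8 lat 0.2 z 8.4  Fx -0.5 Fy -0.2 Fz -2.0  w 0.458
```

```bash

python3 -m crank '[{"x":-0.15,"y":0,"z":0,"turn":0},{"x":-0.05,"y":0,"z":0,"turn":0},{"x":0,"y":0,"z":0,"turn":0},{"x":0,"y":0,"z":0,"turn":0}]' >/dev/null; python3 w.py
python3 -m crank '[{"x":0.2,"y":0,"z":0,"turn":0},{"x":0.4,"y":0,"z":0,"turn":0},{"x":0.4,"y":0,"z":0,"turn":0},{"x":0.3,"y":0,"z":0,"turn":0},{"x":0,"y":0,"z":0,"turn":0}]' >/dev/null; python3 w.py
python3 -m crank '[{"x":0.2,"y":0,"z":0,"turn":0},{"x":0.2,"y":0,"z":0,"turn":0},{"x":0.1,"y":0,"z":0,"turn":0},{"x":0,"y":0,"z":0,"turn":0},{"x":0,"y":0,"z":0,"turn":0}]' >/dev/null; python3 w.py
```

```text
t 10.45 short 1.2 lat 0.2 z 8.3  Fx -0.2 Fy 0.1 Fz -2.0  w 0.456
t 10.95 short 14.7 lat 0.2 z 8.2  Fx -0.4 Fy -0.2 Fz -2.5  w 0.457
t 11.45 short 19.1 lat 0.1 z 8.3  Fx 0.3 Fy -0.5 Fz -1.0  w 0.457
```

```bash

python3 -m crank '[{"x":0.15,"y":0,"z":0,"turn":0},{"x":0.15,"y":0,"z":0,"turn":0},{"x":0.1,"y":0,"z":0,"turn":0},{"x":0,"y":0,"z":0,"turn":0}]' >/dev/null; python3 w.py
python3 -m crank '[{"x":0.1,"y":0,"z":0,"turn":0},{"x":0.05,"y":0,"z":0,"turn":0},{"x":0,"y":0,"z":0,"turn":0}]' >/dev/null; python3 w.py
```

```text
t 11.85 short 23.3 lat 0.1 z 8.3  Fx -0.3 Fy -0.5 Fz -1.5  w 0.456
t 12.15 short 24.7 lat 0.1 z 8.3  Fx -0.4 Fy 0.7 Fz -1.7  w 0.457
```

```bash

for i in 1 2; do python3 -m crank '[{"x":0.05,"y":0,"z":0,"turn":0},{"x":0.05,"y":0,"z":0,"turn":0},{"x":0,"y":0,"z":0,"turn":0}]' >/dev/null; python3 w.py; done
```

```text
t 12.45 short 25.7 lat 0.1 z 8.3  Fx 0.5 Fy -0.5 Fz -2.0  w 0.457
t 12.75 short 26.7 lat 0.1 z 8.3  Fx -0.1 Fy -0.6 Fz -2.4  w 0.457
```

```bash

python3 -m crank '[{"x":0.05,"y":0,"z":0,"turn":0},{"x":0,"y":0,"z":0,"turn":0}]' >/dev/null; python3 w.py
```

```text
t 12.95 short 27.2 lat 0.1 z 8.3  Fx 0.5 Fy 0.2 Fz -1.4  w 0.463
```

```bash

for i in 1 2 3; do python3 -m crank '[{"x":0.04,"y":0,"z":0,"turn":0},{"x":0,"y":0,"z":0,"turn":0}]' >/dev/null; python3 w.py; done
```

```text
t 13.15 short 27.6 lat 0.1 z 8.3  Fx -0.0 Fy -0.4 Fz -2.6  w 0.455
t 13.35 short 28.0 lat 0.1 z 8.3  Fx -0.8 Fy 1.0 Fz -2.0  w 0.458
t 13.55 short 28.4 lat 0.1 z 8.3  Fx 0.9 Fy 0.3 Fz -3.3  w 0.455
```

```bash

for i in 1 2 3; do python3 -m crank '[{"x":0.03,"y":0,"z":0,"turn":0},{"x":0,"y":0,"z":0,"turn":0}]' >/dev/null; python3 w.py; done
```

```text
t 13.75 short 28.7 lat 0.1 z 8.3  Fx -0.5 Fy -0.6 Fz -1.6  w 0.460
t 13.95 short 29.0 lat 0.1 z 8.3  Fx -0.0 Fy -0.4 Fz -2.3  w 0.459
t 14.15 short 29.3 lat 0.1 z 8.3  Fx -0.1 Fy 0.5 Fz -1.5  w 0.461
```

```bash

for i in 1 2 3 4; do python3 -m crank '[{"x":0.03,"y":0,"z":0,"turn":0},{"x":0,"y":0,"z":0,"turn":0}]' >/dev/null; python3 w.py; done
```

```text
t 14.35 short 29.6 lat 0.1 z 8.3  Fx -0.3 Fy -1.0 Fz -2.0  w 0.458
t 14.55 short 29.9 lat 0.1 z 8.3  Fx 0.2 Fy -0.2 Fz -1.6  w 0.457
t 14.75 short 30.1 lat 0.1 z 8.3  Fx 0.2 Fy 0.3 Fz -1.4  w 0.460
t 14.95 short 30.4 lat 0.1 z 8.3  Fx 0.0 Fy 0.1 Fz -1.7  w 0.462
```

```bash

for i in 1 2 3 4; do python3 -m crank '[{"x":0.03,"y":0,"z":0,"turn":0},{"x":0,"y":0,"z":0,"turn":0}]' >/dev/null; python3 w.py; done
```

```text
t 15.15 short 30.7 lat 0.1 z 8.3  Fx -0.1 Fy -0.6 Fz -1.1  w 0.459
t 15.35 short 30.8 lat 0.1 z 8.4  Fx 0.8 Fy -0.4 Fz -2.8  w 0.456
t 15.55 short 31.0 lat 0.1 z 8.4  Fx 3.4 Fy -0.2 Fz -3.1  w 0.452
t 15.75 short 31.1 lat 0.0 z 8.5  Fx 3.4 Fy -0.6 Fz -2.7  w 0.456
```

```bash

for i in 1 2; do python3 -m crank '[{"x":0.03,"y":0,"z":0,"turn":0},{"x":0,"y":0,"z":0,"turn":0}]' >/dev/null; python3 w.py; done
```

```text
t 15.95 short 31.3 lat 0.0 z 8.6  Fx 4.8 Fy 0.1 Fz -5.0  w 0.460
t 16.15 short 31.4 lat 0.0 z 8.6  Fx 5.5 Fy 0.2 Fz -5.2  w 0.457
```

```bash

python3 -m crank '[{"x":0.03,"y":0,"z":0,"turn":0},{"x":0,"y":0,"z":0,"turn":0},{"x":0,"y":0,"z":0,"turn":0}]' >/dev/null; python3 w.py
for i in 1 2 3; do python3 -m crank '[{"x":0,"y":0,"z":0,"turn":0},{"x":0,"y":0,"z":0,"turn":0}]' >/dev/null; python3 w.py; done
```

```text
t 16.45 short 31.4 lat 0.0 z 8.7  Fx 7.6 Fy 0.9 Fz -6.1  w 0.458
t 16.65 short 31.4 lat 0.0 z 8.6  Fx 7.5 Fy -0.0 Fz -5.9  w 0.459
t 16.85 short 31.4 lat 0.0 z 8.6  Fx 6.0 Fy 0.7 Fz -5.9  w 0.458
t 17.05 short 31.4 lat -0.0 z 8.6  Fx 7.5 Fy 1.0 Fz -5.3  w 0.457
```

```bash

python3 -m crank '[{"x":-0.2,"y":0,"z":0,"turn":0},{"x":-0.3,"y":0,"z":0,"turn":0},{"x":-0.3,"y":0,"z":0,"turn":0},{"x":0,"y":0,"z":0.1,"turn":0},{"x":0,"y":0,"z":0.1,"turn":0}]' >/dev/null; python3 w.py
python3 -m crank '[{"x":0,"y":0,"z":0.05,"turn":0},{"x":0,"y":0,"z":0,"turn":0},{"x":0,"y":0,"z":0,"turn":0}]' >/dev/null; python3 w.py
```

```text
t 17.55 short 24.7 lat 0.1 z 6.1  Fx -0.5 Fy 0.3 Fz -1.6  w 0.462
t 17.85 short 24.6 lat 0.1 z 5.8  Fx -0.3 Fy -1.1 Fz -1.4  w 0.457
```

```bash

for i in 1 2; do python3 -m crank '[{"x":0,"y":0,"z":0.03,"turn":0},{"x":0,"y":0,"z":0,"turn":0}]' >/dev/null; python3 w.py; done
```

```text
t 18.05 short 24.6 lat 0.1 z 5.6  Fx -0.0 Fy -0.2 Fz -1.1  w 0.452
t 18.25 short 24.5 lat 0.1 z 5.5  Fx -1.9 Fy 0.7 Fz 1.8  w 0.455
```

```bash

python3 -m crank '[{"x":0,"y":0,"z":0,"turn":0},{"x":0,"y":0,"z":0,"turn":0},{"x":0,"y":0,"z":0,"turn":0},{"x":0,"y":0,"z":0,"turn":0},{"x":0,"y":0,"z":0,"turn":0}]' 72 ; python3 w.py
python3 -m crank '[{"x":0,"y":0,"z":-0.5,"turn":0},{"x":0,"y":0,"z":-1,"turn":0},{"x":0,"y":0,"z":-2,"turn":0},{"x":0,"y":0,"z":-3,"turn":0},{"x":0,"y":0,"z":-3,"turn":0}]' >/dev/null; python3 w.py
python3 -m crank '[{"x":0,"y":0,"z":-4,"turn":0},{"x":3,"y":0,"z":-3,"turn":0},{"x":4,"y":0,"z":-2,"turn":0},{"x":4,"y":0,"z":0,"turn":0},{"x":1.5,"y":0,"z":0,"turn":0}]' >/dev/null
python3 -m crank '[{"x":0,"y":4,"z":0,"turn":0},{"x":0,"y":5,"z":0,"turn":0},{"x":0,"y":4,"z":0,"turn":0},{"x":0,"y":0,"z":0,"turn":0},{"x":0,"y":0,"z":0,"turn":0}]'
python3 - <<'E'
from h import *
a,D=grab('top','top3')
B=cv2.resize(a[190:310,240:400,::-1],(800,600),interpolation=cv2.INTER_CUBIC)
cv2.imwrite('pics/crop3.png',np.clip(B*1.6,0,255).astype(np.uint8))
E
```

```text
time: 18.75
tool_pos: [0.5224, 0.0081, 0.0052]
tool_rot: [0.0, -0.071, 0.997, -0.0]
contact_force: [0.0, -0.4, -0.2]
gripper_width: 0.721
grasp_force: 0.0
t 18.75 short 24.4 lat 0.1 z 5.2  Fx -0.0 Fy -0.4 Fz -0.2  w 0.721
t 19.25 short 24.7 lat 0.2 z 101.8  Fx -0.4 Fy -0.9 Fz 0.4  w 0.720
time: 20.25
tool_pos: [0.3801, 0.1197, 0.191]
tool_rot: [0.001, -0.072, 0.997, -0.0]
contact_force: [-0.0, -0.6, -0.8]
gripper_width: 0.719
grasp_force: 0.0
```

View pics/crop3.png

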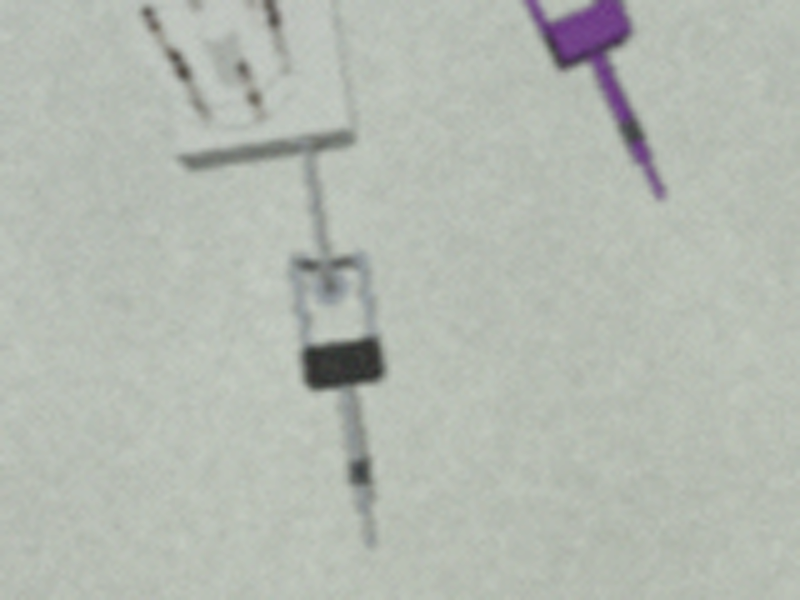

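The crop shows the black holder flat at about px (309,263). The bar (306,247) is inside the hook behind the shut gate (305,243), and the gripper is clear.

```bash
python3 -c "
from plant import manip
print(manip.job_done())"
```

```text
the job is handed in; nothing more can be done
None
```

The black probe holder is clipped onto the eye with its gate shut; a pull of about 5–8 N (wrist reading) held for about a second, and I let go with it lying flat and still clipped, then handed the job in at about 20 s.

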